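Release the sprung card drawer and trap it part way

TASK

Press the release key on top of the card drawer unit with one fingertip, and with the other finger, in front of the drawer, stop the drawer that springs out: let it come out at least about a centimetre, but trap it before it gets much past half way. Finish while holding it so, one finger keeping the key down and the other still stopping the drawer. Only touch and press: do not lift the unit or shove it along the desk, and leave the things around it alone.

Things in the scene. Friction and masses are not known exactly. Their poses are not given: they have to be found in the camera images.
- card_unit: Housing of the card drawer unit: dark metal box 130 mm long (its x), 90 mm wide (its y), 45 mm high (its top plate), standing loose on four rubber feet, 1.1 kg or so. Origin: centre of its underside; z up. Its drawer opens towards its own -x. (A patterned box of books and frames, up to about 0.4 m tall, stands fixed on the right end of the desk, y below about -0.38: move over it or round it.)
- key_rest (a point): Centre of the top face of the release key at rest; fixed to the housing, does not go down with the key: 53 mm above the desk, 43 mm from the housing's origin towards -x. The key is a ribbed rectangular aluminium push key, 26 mm along the unit's x, 36 mm along y, standing 8 mm proud of the housing's top plate. The free strip between the key and the back of the drawer front is 9 mm.
- eject_key (a joint): How far the key is pressed down, m: 0 at rest, 0.007 at its stop. About 5 N (up to 6 N while the latch rubs) takes it to the stop; it springs back up when let go. From about 0.004 down it unlatches the drawer.
- drawer_front (a point): Middle of the top edge of the drawer front's outer face; moves with the drawer. The drawer front is an upright plate 90 mm wide (unit's y), 8 mm thick, reaching from 5 to 67 mm above the desk, so it stands 22 mm above the housing's top and 14 mm above the key's top. Shut, its outer face is 30 mm from the key's centre towards the unit's -x.
- card_drawer (a joint): How far the drawer is out, m: 0 shut and latched (as at the start), 0.09 fully out, half out at 0.045. Once the key unlatches it, a spring of 3 N shut, falling to 1.7 N fully out, drives it along the unit's -x at about 0.04 to 0.05 m/s (damped) until something stops it; it does not stop by itself before it is fully out.
- glue: Bystander, loose: glue stick, upright cylinder 27 mm across, 90 mm tall. Origin: centre of its underside. To be left alone.
- stamp: Bystander, loose: wooden rubber stamp with an upright knob handle, 28x64x69 mm. Origin: centre of its underside. To be left alone.
- tin: Bystander, loose: small flat tin, 48x64x16 mm. Origin: centre of its underside. To be left alone.
- mug: Bystander, loose: coffee mug, 82x118 mm, 94 mm tall. Origin: centre of its underside. To be left alone.
- tape_roll: Bystander, loose: roll of tape lying flat, 94 mm across, 48 mm tall. Origin: centre of its underside. To be left alone.
- rubber: Bystander, loose: eraser, 19x48x11 mm. Origin: centre of its underside. To be left alone.
Things that resemble listed ones, but are neither listed nor needed, are in the scene too. What is shaped like the card_unit but pink or turquoise is not meant.

How it is judged:
By the outcome, as a careful person would: the job done as asked, in the order asked, and still so for the second after the job is handed in, while the arm keeps its last pose, push and grip.
It also fails if it takes over 32 s, if anything falls off the work surface, if the arm or the gripper's body presses on something with over 40 N, if the wrist force passes 120 N, or if a joint passes its speed limit or range.

ROBOT

A 6-joint arm with a two-finger parallel gripper is mounted at the origin on a cart in front of the work surface, level with it; the furniture and walls round the work are solid. World frame = base frame: x ahead of the robot, y to its left, z up, the work surface at z = 0. Lengths are in m, angles in rad, forces in N, time in s.
With the tool pointing down it reaches from about 0.35 to 0.775 m from the base axis. Payload 5.5 kg.
Tool frame: the origin (TCP) lies midway between the tips of the shut fingers; the grasp point (between the pads) lies 19 mm behind it; z points along the fingers, x is the direction in which the jaws open and shut, and the axes are right-handed (so a half turn about z gives the same grasp; the last joint's range is limited). The gripper opens to 85 mm and grips with 20 to 120 N. Pads are 22 mm wide; open, the fingers measure 114 mm over their backs; the gripper's body (76 mm by 85 mm) begins 54 mm behind the grasp point. The pads swing forward as they close: fully open they stand 13 mm farther back than shut.
Start: joints at [1.063, 0.313, 0.046, 1.304, 0, 1.431], TCP at [0.207, 0.537, 0.231] pointing down, gripper open.
Joint ranges: [-2.76, 2.76], [-0.86, 1.69], [-1.03, 1.26], [-2.2, 2.34], [-1.47, 1.5], [-3.14, 3.14]. Speed limits (rad/s): [2.57, 2.57, 3.14, 3.14, 3.14, 3.14].

INTERFACE

Orientations are given as a unit quaternion [x, y, z, w].
In Python, from bench import env gives the robot as it stands.
- The arm moves only by the shell command python3 -m pendant 'ROWS' [FORCE]. ROWS is text: rows parted by semicolons, each of 7 numbers parted by spaces: the turn, a rotation vector about the tool's x, y, z in degrees, then the shift along the tool's x, y, z in m, then the finger opening in m, from 0 to 0.0854. A call has exactly 8 rows; each row is the pose to reach, as a shift and turn from the pose commanded when the call began, along the tool's axes at that moment; what a row does not reach only later rows make up. A row lasts 1/8 s, in which the tool goes at most 62.5 mm and 10.7 degrees, less where a joint would pass 70% of its speed; a pose out of reach is approached as far as the arm can. A call with a gripper value outside its range is refused whole. The fingers move at their own pace and stop on an object; FORCE is the grip in N (left out, the last holds). Time passes only in rows, so rows that repeat a pose let the fingers close, or fill a call up. It gives the time, the measured TCP pose, the force and the opening at its end, in the units of the state.
- env.get_state(): the state, without advancing time (a new reading comes with each control period).
- env.snapshot(name): name is "scene" or "top"; returns (picture, depth): 400x640x3 uint8, red, green, blue; 400x640 float32, m along the optical axis (not along the pixel's ray), 0 where there is no reading.
- env.camera_params(name): a dict with "fx", "fy", "cx", "cy" (pixels), "camera_from_world" (4x4, takes a point from world to camera coordinates). Camera axes: x right, y up, looking along -z (the intrinsics and any distortion apply to the point x, -y, -z); pixel columns grow to the right and rows downward; lengths in m; the calibration is good to about 2 mm. A picture is of the moment at which its call begins. camera_params takes no time and is no camera call.
- env.job_done(): hands the job in, once; it reports no verdict.
The state is a dict: "time_s": time; "joint_positions": joint angles; "joint_velocities": joint speeds; "tau": joint torques, N m; "tool_pos": TCP position; "eef_rot": TCP orientation; "wrist_force": force on the tool from outside, world axes, zero at the start; "wrist_torque": the same for the moment, N m; "width": finger opening in m.
Only numpy, scipy, OpenCV 4.12 (cv2) and the standard library are available. Lean on these libraries where they do the work, as an engineer would, in place of code of your own. Each camera call takes 0.05 s, during which the arm holds its last target. There are 200 camera calls.

## Working session

There is one attempt and no reset: what is moved stays moved. The work goes in short steps, Python scripts to look and compute and a shell command to move; the robot and the scene stay as the last step left them, time stands still between calls to the robot, and variables do not carry over. Pictures are saved under pics/ and viewed, on a budget of 10 in all, crops included, one or two more only if the job needs it, and the job is handed in when it is done.

```bash
mkdir -p pics; ls
python3 - <<'E'
from bench import env
import cv2,numpy as np
for n in("scene","top"):
    im,d=env.snapshot(n); cv2.imwrite(f"pics/{n}0.png",im[:,:,::-1]); np.save(f"pics/{n}0.npy",d)
    p=env.camera_params(n); print(n,p)
print(env.get_state())
E
```

```text
pics
scene {'fx': 376.0458807592058, 'fy': 376.0458807592058, 'cx': 313.2557876920225, 'cy': 207.89938497785172, 'camera_from_world': array([[ 0.44186122, -0.89699778, -0.01239549, -0.24476087],
       [ 0.5664542 ,  0.26826767,  0.77920607, -0.37981241],
       [-0.69562081, -0.35132243,  0.62664523, -0.61186094],
       [ 0.        ,  0.        ,  0.        ,  1.        ]])}
top {'fx': 475.7827083729274, 'fy': 475.7827083729274, 'cx': 321.07988199366815, 'cy': 213.87953348915568, 'camera_from_world': array([[ 0.09585822, -0.99538945, -0.00332471, -0.02406411],
       [ 0.96898164,  0.09254971,  0.2291487 , -0.59316895],
       [-0.2277845 , -0.02518737,  0.97338575, -1.18824386],
       [ 0.        ,  0.        ,  0.        ,  1.        ]])}
{'time_s': 0.1, 'joint_positions': array([1.06341590e+00, 3.13950142e-01, 4.50685035e-02, 1.30364028e+00,
       1.36028284e-05, 1.43119069e+00]), 'joint_velocities': array([-0.00066422, -0.00291337,  0.00260711, -0.00020447, -0.00114061,
       -0.00026067]), 'tau': array([ 2.31988575e-03, -4.81725240e+01,  2.99244332e+01,  1.27540759e-02,
       -2.07869712e-04,  9.13221498e-06]), 'tool_pos': array([0.20650616, 0.5361193 , 0.23047409]), 'eef_rot': array([ 8.24481326e-01,  5.65888503e-01, -7.75410940e-04,  3.78420415e-04]), 'wrist_force': array([0.05993582, 0.19410308, 0.80876078]), 'wrist_torque': array([0.05862677, 0.02053095, 0.00249081]), 'width': 0.08551091091870786}
```

View pics/top0.png

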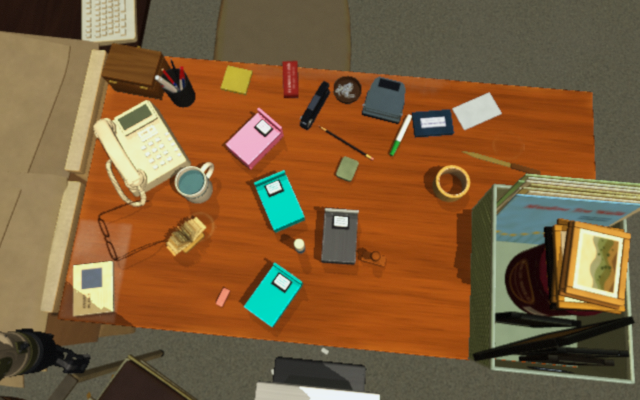

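View pics/scene0.png

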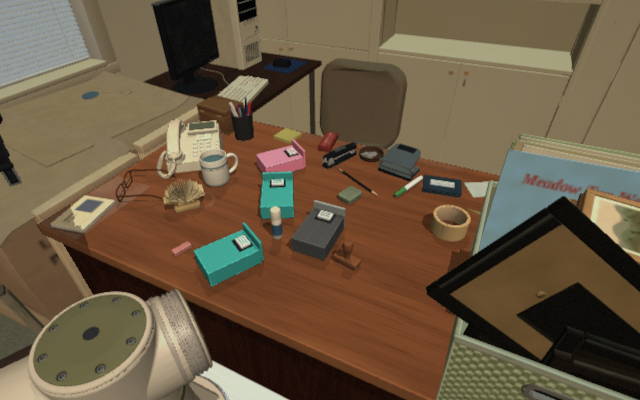

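Top view: the dark card unit is at about (340,237), with its drawer front at the far edge (row ~210). The glue stick is at (299,245) and the stamp at (376,258). The pink and turquoise units are decoys. Next I'll measure its pose from the depth.

```bash
cat > h.py <<'E'
import numpy as np
from bench import env
def cloud(n,d):
    p=env.camera_params(n); v,u=np.mgrid[0:400,0:640]
    X=np.stack([(u-p["cx"])/p["fx"]*d,-(v-p["cy"])/p["fy"]*d,-d],-1)
    T=p["camera_from_world"]; return (X-T[:3,3])@T[:3,:3]
def proj(n,P):
    p=env.camera_params(n);T=p["camera_from_world"]; c=np.atleast_2d(P)@T[:3,:3].T+T[:3,3]
    return np.c_[p["cx"]+p["fx"]*c[:,0]/-c[:,2],p["cy"]+p["fy"]*c[:,1]/c[:,2]]
E
python3 - <<'E'
from h import *
import cv2
ims=[]
for n,(x0,y0,x1,y1) in dict(top=(310,195,370,275),scene=(285,195,350,265)).items():
    d=np.load(f"pics/{n}0.npy"); W=cloud(n,d); im=cv2.imread(f"pics/{n}0.png")
    w=W[y0:y1,x0:x1].reshape(-1,3); c=im[y0:y1,x0:x1].reshape(-1,3).astype(int)
    for lo,hi in((.040,.049),(.051,.057),(.061,.075)):
        m=(w[:,2]>lo)&(w[:,2]<hi)&(np.ptp(c,axis=1)<45)
        q=w[m]; r=cv2.minAreaRect((q[:,:2]*1000).astype(np.float32)); print(n,lo,m.sum(),q.mean(0).round(4),r)
    ims.append(cv2.resize(im[y0:y1,x0:x1],(400,500),interpolation=cv2.INTER_CUBIC))
cv2.imwrite("pics/crop.png",np.hstack(ims))
E
```

```text
top 0.04 1380 [ 0.5366 -0.0212  0.0446] ((541.2033081054688, -21.46772003173828), (131.80735778808594, 88.17442321777344), 1.5892993211746216)
top 0.051 126 [ 0.5832 -0.0215  0.0534] ((542.6799926757812, -21.619461059570312), (128.85316467285156, 85.83917236328125), 1.899001121520996)
top 0.061 96 [ 0.6088 -0.0182  0.0657] ((609.2696533203125, -20.10854721069336), (7.4884161949157715, 87.94828033447266), 1.8203436136245728)
scene 0.04 1246 [ 0.532 -0.025  0.045] ((553.0469360351562, -13.40570068359375), (215.58941650390625, 142.24124145507812), 24.47186279296875)
scene 0.051 147 [ 0.5896 -0.024   0.0535] ((566.1055908203125, -64.82440185546875), (179.7100372314453, 67.7217788696289), 50.59741973876953)
scene 0.061 103 [ 0.6035 -0.0235  0.0651] ((569.023193359375, -65.27616882324219), (178.04263305664062, 63.146080017089844), 48.522090911865234)
```

View pics/crop.png

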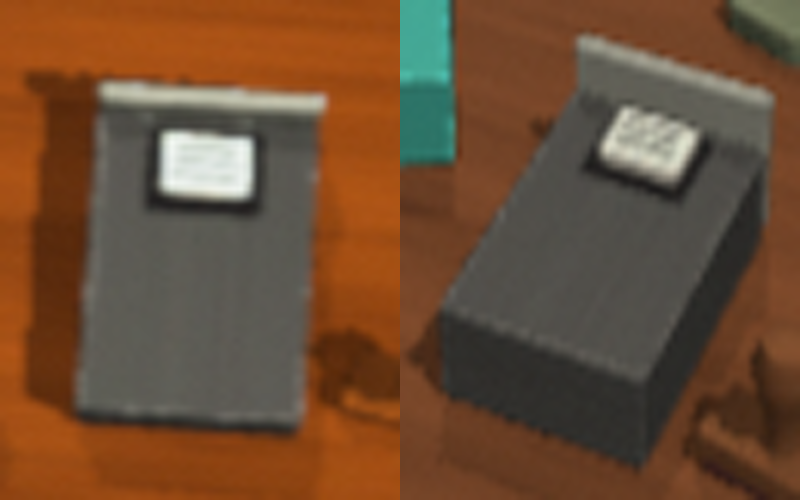

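The unit's drawer opens towards world +x, with a yaw of about 1.7°. The key is at about (0.583,-0.021) and the drawer face at about (0.613,-0.020). I'll put the TCP over (0.613,-0.020) with the jaws along the unit's x at 54 mm. That puts one finger on the key and the other about 27 mm in front of the drawer.

```bash
python3 -m pendant '0 0 3.4 -0.019 0.029 0 0.054; 0 0 8.7 -0.048 0.075 0 0.054; 0 0 14.1 -0.078 0.122 0 0.054; 0 0 19.5 -0.108 0.168 0 0.054; 0 0 24.9 -0.138 0.214 0 0.054; 0 0 30.2 -0.168 0.261 0 0.054; 0 0 35.6 -0.197 0.307 0 0.054; 0 0 41 -0.227 0.353 0 0.054' 40
cat >> h.py <<'E'
from scipy.spatial.transform import Rotation as R
def togo(P,yaw=1.7):
    s=env.get_state(); r=R.from_quat(s["eef_rot"])
    X=np.array([np.cos(np.radians(yaw)),np.sin(np.radians(yaw)),0]);Z=np.array([0,0,-1.]);g=R.from_matrix(np.c_[X,np.cross(Z,X),Z])
    print(s["time_s"],s["tool_pos"],s["width"],s["wrist_force"],"turn",np.degrees((r.inv()*g).as_rotvec()).round(2),"shift",r.inv().apply(P-s["tool_pos"]).round(4))
E
python3 -c "
from h import *
togo(np.array([.613,-.0197,.13]))"
```

```text
time_s: 1.1
tool_pos: [0.4552, 0.1962, 0.231]
eef_rot: [0.971, 0.24, -0.0, -0.0]
wrist_force: [0.7, 0.3, 0.4]
width: 0.0546
1.1 [0.4551798  0.1962164  0.23103998] 0.05461635399042833 [0.65442241 0.29941485 0.36937561] turn [-1.000e-02  2.000e-02  2.605e+01] shift [0.0392 0.2646 0.101 ]
```

```bash
python3 -m pendant '0 0 5 0.007 0.046 0.01 0.054; 0 0 10 0.014 0.093 0.026 0.054; 0 0 15 0.021 0.140 0.046 0.054; 0 0 20 0.029 0.190 0.066 0.054; 0 0 24 0.035 0.235 0.085 0.054; 0 0 26 0.0392 0.2646 0.101 0.054; 0 0 26 0.0392 0.2646 0.101 0.054; 0 0 26 0.0392 0.2646 0.101 0.054'
python3 - <<'E'
from h import *
import cv2
togo(np.array([.613,-.0197,.06]))
ims=[]
s=env.get_state()
for n in("top","scene"):
    im,d=env.snapshot(n); np.save(f"pics/{n}1.npy",d)
    u,v=proj(n,[.6,-.02,.08])[0].astype(int); print(n,u,v)
    c=im[max(v-60,0):v+60,u-50:u+50,::-1]; ims.append(cv2.resize(c,(400,480),interpolation=cv2.INTER_CUBIC))
cv2.imwrite("pics/hover.png",np.hstack(ims))
E
```

```text
time_s: 2.1
tool_pos: [0.6125, -0.0172, 0.1301]
eef_rot: [1.0, 0.017, -0.001, -0.0]
wrist_force: [-0.2, -0.5, 0.6]
width: 0.0539
2.1 [ 0.61246223 -0.01716143  0.13009022] 0.053912464719211094 [-0.18414259 -0.49259713  0.62201389] turn [-0.04  0.07  0.25] shift [0.0005 0.0026 0.0701]
top 341 212
scene 327 201
```

View pics/hover.png

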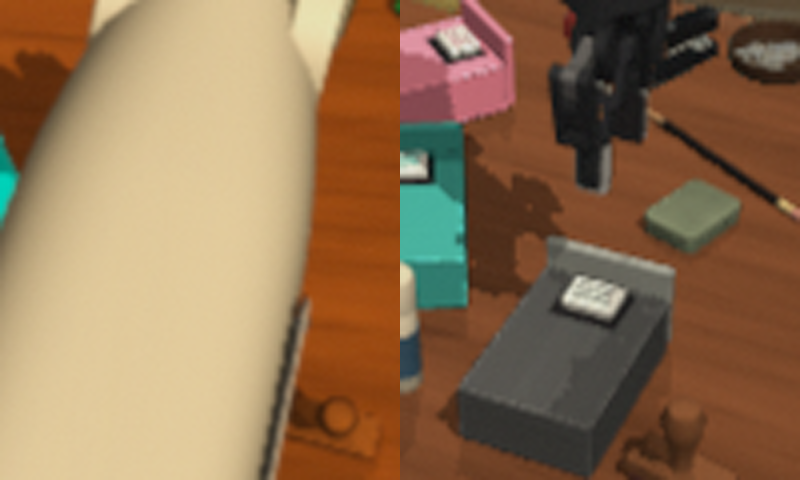

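The scene camera shows the near finger hovering above and in line with the key, with its tip at full-image pixel (326,189); the top camera is blocked by the arm. I'll measure the tips from depth.

Run:
```python
from h import *
d=np.load("pics/scene1.npy");W=cloud("scene",d)
w=W[150:192,310:345].reshape(-1,3); 
w=w[(w[:,2]>.10)&(w[:,0]>.5)&(w[:,0]<.72)]
for lo in np.arange(.1,.2,.008):
    q=w[(w[:,2]>=lo)&(w[:,2]<lo+.008)]
    for a,b in((.5,.613),(.613,.72)):
        g=q[(q[:,0]>a)&(q[:,0]<b)]
        if len(g): print(round(lo,3),len(g),"x",g[:,0].min().round(4),g[:,0].max().round(4),"y",g[:,1].min().round(4),g[:,1].max().round(4),"zmin",g[:,2].min().round(4))
```

```text
0.132 8 x 0.5796 0.584 y -0.0301 -0.0105 zmin 0.1345
0.132 13 x 0.638 0.6428 y -0.026 -0.0074 zmin 0.1344
0.14 22 x 0.572 0.5845 y -0.031 -0.0136 zmin 0.1405
0.14 22 x 0.6381 0.644 y -0.0289 -0.01 zmin 0.1403
0.148 24 x 0.5711 0.5823 y -0.0309 -0.0118 zmin 0.1483
0.148 20 x 0.6383 0.6451 y -0.0291 -0.0098 zmin 0.1484
0.156 24 x 0.5706 0.5836 y -0.0303 -0.0127 zmin 0.1566
0.156 20 x 0.6385 0.6436 y -0.0288 -0.0105 zmin 0.1562
0.164 17 x 0.5711 0.584 y -0.0302 -0.0141 zmin 0.1641
0.164 15 x 0.64 0.643 y -0.0281 -0.0057 zmin 0.1647
0.172 3 x 0.5736 0.5794 y -0.0317 -0.0316 zmin 0.1746
0.172 16 x 0.6385 0.6465 y -0.0313 -0.017 zmin 0.1726
0.18 38 x 0.5532 0.585 y -0.0342 -0.0087 zmin 0.18
0.18 25 x 0.6389 0.6729 y -0.0312 -0.0161 zmin 0.1803
0.188 47 x 0.5512 0.5866 y -0.0322 -0.0103 zmin 0.1881
0.188 10 x 0.6357 0.6714 y -0.0299 -0.0238 zmin 0.189
0.196 41 x 0.5493 0.5933 y -0.0371 -0.0079 zmin 0.1961
0.196 16 x 0.6332 0.6714 y -0.035 -0.0241 zmin 0.196
```

```bash
python3 -m pendant '0 0 0 0 0.001 0.010 0.054; 0 0 0 0.0005 0.002 0.025 0.054; 0 0 0 0.0005 0.0026 0.040 0.054; 0 0 0 0.0005 0.0026 0.055 0.054; 0 0 0 0.0005 0.0026 0.066 0.054; 0 0 0 0.0005 0.0026 0.072 0.054; 0 0 0 0.0005 0.0026 0.075 0.054; 0 0 0 0.0005 0.0026 0.075 0.054'
python3 -c "
from h import *
togo(np.array([.613,-.0197,.042]))"
```

```text
time_s: 3.2
tool_pos: [0.6139, -0.0202, 0.0554]
eef_rot: [1.0, 0.017, 0.0, -0.0]
wrist_force: [-0.3, -0.7, -0.4]
width: 0.054
3.2 [ 0.61386628 -0.02019856  0.05541611] 0.05404664128988436 [-0.29451595 -0.66462223 -0.37635438] turn [-0.   -0.02  0.22] shift [-0.0009 -0.0005  0.0134]
```

```bash
python3 -m pendant '0 0 0 -0.0005 0 0.002 0.054; 0 0 0 -0.001 0 0.004 0.054; 0 0 0 -0.001 0 0.006 0.054; 0 0 0 -0.001 0 0.008 0.054; 0 0 0 -0.001 0 0.010 0.054; 0 0 0 -0.001 0 0.0115 0.054; 0 0 0 -0.001 0 0.0125 0.054; 0 0 0 -0.001 0 0.0125 0.054'
```

```text
time_s: 4.2
tool_pos: [0.6128, -0.0202, 0.0429]
eef_rot: [1.0, 0.017, 0.0, -0.0]
wrist_force: [-0.9, 0.1, 4.4]
width: 0.0542
```

```bash
python3 -m pendant '0 0 0 0 0 0.0005 0.054; 0 0 0 0 0 0.001 0.054; 0 0 0 0 0 0.0015 0.054; 0 0 0 0 0 0.002 0.054; 0 0 0 0 0 0.002 0.054; 0 0 0 0 0 0.002 0.054; 0 0 0 0 0 0.002 0.054; 0 0 0 0 0 0.002 0.054'
python3 - <<'E'
from h import *
import cv2
print(env.get_state()["wrist_torque"])
im,d=env.snapshot("scene"); np.save("pics/scene2.npy",d)
cv2.imwrite("pics/press.png",cv2.resize(im[140:260,270:390,::-1],(600,600),interpolation=cv2.INTER_CUBIC))
E
```

```text
time_s: 5.2
tool_pos: [0.6131, -0.0203, 0.0419]
eef_rot: [1.0, 0.017, 0.001, 0.0]
wrist_force: [-2.3, 0.6, 9.9]
width: 0.0538
[ 0.09277426  0.72291637 -0.02505584]
```

View pics/press.png

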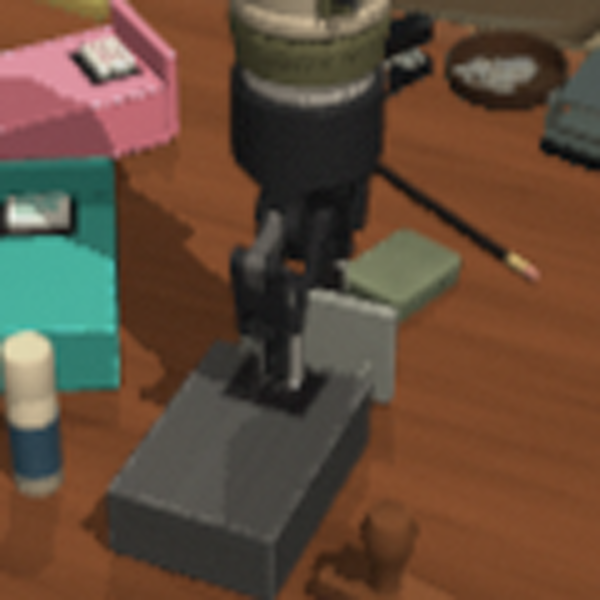

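The near finger has the key down. The drawer front has come out, with its top right corner at about (393,305) in the crop, and it is resting behind the far finger. I'll check how far out it is, whether the housing has shifted, and that it's stable.

```bash
python3 -m pendant '0 0 0 0 0 0.0003 0.054; 0 0 0 0 0 0.0003 0.054; 0 0 0 0 0 0.0003 0.054; 0 0 0 0 0 0.0003 0.054; 0 0 0 0 0 0.0003 0.054; 0 0 0 0 0 0.0003 0.054; 0 0 0 0 0 0.0003 0.054; 0 0 0 0 0 0.0003 0.054'
python3 - <<'E'
from h import *
im,d3=env.snapshot("scene"); d0=np.load("pics/scene0.npy"); d2=np.load("pics/scene2.npy")
c,s=np.cos(np.radians(1.7)),np.sin(np.radians(1.7))
for nm,d in(("0",d0),("2",d2),("3",d3)):
    W=cloud("scene",d)[190:262,285:360].reshape(-1,3)
    f=(W-[.583,-.0205,0]); a=f[:,0]*c+f[:,1]*s; b=-f[:,0]*s+f[:,1]*c
    def med(m,v): return m.sum(),np.median(v[m]).round(4) if m.any() else None
    print(nm,"drawer inner face along (shut 22mm)",med((W[:,2]>.054)&(W[:,2]<.064)&(b<-.018)&(b>-.043)&(a>.015)&(a<.12),a),
     "rear face",med((W[:,2]>.01)&(W[:,2]<.035)&(abs(b)<.035)&(a<-.08)&(a>-.1),a),"right side y",med((W[:,2]>.01)&(W[:,2]<.035)&(a<0)&(a>-.06)&(b<-.035)&(b>-.055),b),"top z",med((a<-.03)&(a>-.08)&(abs(b)<.04)&(W[:,2]>.04)&(W[:,2]<.05),W[:,2]))
E
```

```text
time_s: 6.25
tool_pos: [0.6132, -0.0203, 0.0418]
eef_rot: [1.0, 0.017, 0.001, 0.0]
wrist_force: [-3.2, -0.2, 10.4]
width: 0.0539
0 drawer inner face along (shut 22mm) (np.int64(27), np.float64(0.0214)) rear face (np.int64(0), None) right side y (np.int64(61), np.float64(-0.0457)) top z (np.int64(421), np.float64(0.045))
2 drawer inner face along (shut 22mm) (np.int64(28), np.float64(0.0499)) rear face (np.int64(0), None) right side y (np.int64(60), np.float64(-0.0456)) top z (np.int64(427), np.float64(0.0451))
3 drawer inner face along (shut 22mm) (np.int64(27), np.float64(0.0498)) rear face (np.int64(0), None) right side y (np.int64(59), np.float64(-0.0456)) top z (np.int64(427), np.float64(0.0452))
```

Run:
```python
from h import *
im,d3=env.snapshot("scene"); d0=np.load("pics/scene0.npy")
for d in(d0,d3):
    W=cloud("scene",d)[190:270,285:360].reshape(-1,3)
    m=(W[:,2]>.01)&(W[:,2]<.035)&(abs(W[:,1]+.022)<.035)&(W[:,0]>.45)&(W[:,0]<.5)
    print("rear",m.sum(),np.median(W[m],0).round(4))
print(env.get_state()["wrist_force"],env.get_state()["time_s"])
env.job_done()
```

```text
rear 188 [ 0.4739 -0.0229  0.0229]
rear 184 [ 0.4739 -0.0226  0.0221]
[-2.85293047  1.00987001 11.10304172] 6.35
the job is handed in; nothing more can be done
```

I pressed the release key with one fingertip and stopped the drawer with the other finger. I handed the job in at 6.35 s with the arm still holding both.

- **Drawer:** the scene camera's depth put it about 28 mm out, and it had not moved a second later. That is past the centimetre and short of half way (45 mm).
- **Key:** the downward push was 10–11 N, above the roughly 6 N that takes it to its stop. I inferred from this that it is fully down; I could not measure its travel directly.
- **Unit:** its rear and right faces and its top height all matched the first picture to within about 0.2 mm, so it was neither shoved nor lifted.
- **Bystanders:** the glue stick and stamp looked undisturbed in the last picture, and I planned the path to clear everything else. I did not measure any of them afterwards.
- **Sideways force:** the wrist also read about 3 N along the unit, probably friction at the key. Nothing slipped, so I left it.
- **Top camera:** the arm blocked the top camera's view once it was over the unit, so the final checks rest on the scene camera and the force reading alone. No check failed or disagreed.

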